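Chock the film roll and drop its keeper

TASK

The heavy film roll on the sloping stand is held only by its keeper. Push the yellow wedge chock, nose first and square, up the slope under the middle of the roll's low side until it is wedged there with a firm but measured push of about 12 newtons (never more than 25), then swing the red-knobbed keeper lever all the way down towards the low end, so that the chock alone holds the roll. The roll must stay in its place throughout; leave the other things on the table where they stand.

Things in the scene. Friction and masses are not known exactly. Their poses are not given: they have to be found in the camera images.
- roll_stand: Fixed stand with a sloping rubber-faced deck, 260 mm by 170 mm. Origin on the table top under the deck's centre; +x (level) to the high end, y across. The deck's top face passes 30 mm above the origin and rises 8 degrees towards +x. Blue side rails, 80 mm either side of the middle, stand 14 mm above it. The low end faces the robot, more or less.
- film_roll: Heavy roll of white film, about 1.3 kg, 100 mm diameter, 150 mm long, across the deck (axis along the stand's y); origin at its centre. Its steel spindle ends (18 mm diameter, to 99 mm either side) lean downhill on the keeper; with neither keeper nor chock it rolls off. Pushed uphill it rolls 2 mm at under 5 N, then meets fixed blue back stops; there the force climbs within a millimetre.
- chock: Loose yellow wedge chock, 0.2 kg, 90 long (x), 56 wide. Origin: centre of its underside (black rubber); +x to the thin nose, 45 ahead. Face starts 3.5 up at the nose and rises 30 degrees going back. Grip post at the heel, 26 (x) by 30 (y), centred 32 behind the origin, 62 high. Flat on the deck with its face touching the roll, its origin is 64 downhill of the roll's axis, along the deck. All mm.
- keeper (a joint): Angle of the keeper: 0 closed (its two fingers stand under the low side of the roll's spindle ends), 0.95 fully open (its stop; fingers and lever swung down towards the low end, -x of the stand). It turns about an axis along the stand's y and stays where it is left; about 0.4 N m of friction.
- keeper_knob (a point): Centre of the red ball knob, 28 mm diameter, at the end of the keeper's hand lever, beside the roll at the stand's -y side (122 mm from the middle). It moves with the keeper on an arc of 130 mm radius about keeper_shaft; at 0 the lever leans to the high end, at 0.95 to the low end.
- keeper_shaft (a point): Point on the keeper's shaft axis (fixed, along the stand's y) in the plane in which the knob swings.
- tape_roll: Bystander: roll of packing tape lying flat, 102 mm diameter, 49 mm high, origin at the centre of its underside.
- press_mould: Bystander, stands fast: hand press mould, white barrel and green handle, standing, 69 mm wide, 169 mm high, origin at the centre of its underside.

How it is judged:
On the way, in this order (a step that is already met when the one before it is completed fails the run):
1. the chock is wedged against the roll with at least 4 N while the keeper is still closed (contact force between chock and film_roll above 4 N and value of joint keeper below 0.1 rad and x of film_roll in the frame of chock above 0.04 m and y of chock in the frame of film_roll between -0.03 and 0.03 m), for 0.3 s.
2. the keeper is swung open (value of joint keeper above 0.75 rad), for 0.2 s.
At the end, for the whole second after the job is handed in: The keeper is open (joint over 0.75), the roll is at rest within 6 mm of where it lay and bears on the chock (over 1 N), the chock stands nose to the roll, square (within 0.15 rad) within 30 mm of the roll's middle, and the tape roll is within 30 mm of where it lay (value of joint keeper above 0.75 rad and contact force between chock and film_roll above 1 N and distance of film_roll from where it was at the start of the episode below 0.006 m and linear speed of each of film_roll, chock below 0.01 m/s and x of film_roll in the frame of chock above 0.04 m and y of chock in the frame of film_roll between -0.03 and 0.03 m and angle between the y axis of chock and the y axis of roll_stand, either way round below 0.15 rad and distance of tape_roll from where it was at the start of the episode below 0.03 m); the robot touches nothing.
It fails at once if the chock is driven against the roll with more than 25 N (contact force between chock and film_roll above 25 N).
It fails at once if the roll is shoved or rolls more than 8 mm from its place (distance of film_roll from where it was at the start of the episode above 0.008 m).
It fails at once if the tape roll is pushed about (distance of tape_roll from where it was at the start of the episode above 0.03 m).
It also fails if it takes over 67 s, if anything falls off the work surface, if the arm or the gripper's body presses on something with over 40 N, if the wrist force passes 120 N, or if a joint passes its speed limit or range.

ROBOT

A 7-joint arm with a two-finger parallel gripper is mounted at the origin on a cart in front of the work surface, level with it; the furniture and walls round the work are solid. World frame = base frame: x ahead of the robot, y to its left, z up, the work surface at z = 0. Lengths are in m, angles in rad, forces in N, time in s.
With the tool pointing down it reaches from about 0.425 to 0.925 m from the base axis. Payload 6.8 kg.
Tool frame: the origin (TCP) lies between the finger pads; the fingertips stand 14 mm ahead of it and the grasp point (between the pads) lies 5 mm behind it; z points along the fingers, y is the line along which they close (so a half turn about z gives the same grasp; the last joint's range is limited). The gripper opens to 85 mm and grips with 20 to 120 N. Pads are 22 mm wide; open, the fingers measure 114 mm over their backs; the gripper's body (76 mm by 85 mm) begins 54 mm behind the grasp point. The pads swing forward as they close: fully open they stand 13 mm farther back than shut.
Start: joints at [-1.411, 0.477, 0.022, 1.555, -0.011, 1.109, -0.083], TCP at [0.179, 0.651, 0.216] pointing down, gripper open.
Joint ranges: [-2.96, 2.96], [-0.34, 2.1], [-1.41, 1.46], [0.24, 2.44], [-1.37, 4.51], [0.17, 1.92], [-2.96, 2.96]. Speed limits (rad/s): [2.39, 2.39, 3.14, 3.14, 3.14, 3.14, 3.14].

INTERFACE

Orientations are given as a rotation vector (axis times angle).
In Python, from bench import r, eyes, ticket gives the robot as it stands. The module is installed in compiled form; this text tells all that it offers.
- The arm moves only by the tool arm_command, never from a script. Its argument "plan" is text: rows parted by semicolons, each of 4 numbers parted by spaces: the shift along the tool's x, y, z in m, then the turn about the tool's z in degrees. In form: tx ty tz yaw; .... A call has 1 to 20 rows; each row shifts and turns the commanded pose from where the row before left it, along the tool's axes as they then stand; what a row does not reach is not made up. A row lasts 1/8 s, in which the tool goes at most 62.5 mm and 10.7 degrees, less where a joint would pass 70% of its speed; a pose out of reach is approached as far as the arm can. A call is refused whole if a number of a shift passes 0.0625 or a number of a turn 10.7, either way. A call with a gripper value outside its range is refused whole. "hand" is the closure, from -1 (fully open) to 1 (shut), set as the call begins (left out, the last holds). The fingers move at their own pace and stop on an object; "grip_force" is the grip in N (left out, the last holds). Time passes only in rows, so rows that do not move let the fingers close. It gives the time, the measured TCP pose, the force, the opening and the grip force at its end, in the units of the state.
- r.get_obs(): the state, without advancing time (a new reading comes with each control period).
- eyes.grab_frame(name): name is "scene" or "top" or "wrist"; returns (picture, depth): 384x512x3 uint8, red, green, blue; 384x512 float32, m along the optical axis (not along the pixel's ray), 0 where there is no reading.
- eyes.calibration(name): a dict with "fov_y" (degrees; the focal length in pixels is half the picture's height over the tangent of half this angle, whatever the lens; pixels are square), "cx", "cy" (the principal point, pixels), "k1" (the pictures are not rectified: a ray, as slopes to the right and down, at radius r is drawn at 1 + k1 r^2 times it, then the intrinsics apply), "origin" and "attitude" of the camera in the world; the wrist camera has in their place "tool_from_camera" (4x4, takes a point from camera to tool coordinates, whose origin is the TCP and whose axes are the flange's). Camera axes: x right, y up, looking along -z (the intrinsics and any distortion apply to the point x, -y, -z); pixel columns grow to the right and rows downward; lengths in m; the calibration is good to about 2 mm. A picture is of the moment at which its call begins: read the wrist's pose just before it. calibration takes no time and is no camera call.
- ticket.hand_in(): hands the job in; it is judged then, once.
The state is a dict: "clock": time; "joints": joint angles; "qvel": joint speeds; "tau": joint torques, N m; "tcp_pos": TCP position; "orientation": TCP orientation; "contact_force": force on the tool from outside, world axes, zero at the start; "moment": the same for the moment, N m; "grip_width": finger opening in m; "gripper_force": force on a finger pad.
Only numpy, scipy, OpenCV 4.12 (cv2) and the standard library are available. Lean on these libraries where they do the work, as an engineer would, in place of code of your own. Each camera call takes 0.05 s, during which the arm holds its last target. There are 200 camera calls.

## Working session

There is one attempt and no reset: what is moved stays moved. The work goes in short steps, Python scripts to look and compute and a tool call to move; the robot and the scene stay as the last step left them, time stands still between calls to the robot, and variables do not carry over. Pictures are saved under pics/ and viewed, at most 13 in all, crops included, and the job is handed in when it is done.

Besides the shell and the picture viewer there is one more tool, called after ">>>" as name(argument=value, ...) on one line, values as JSON. arm_command: Moves the arm, as the interface text tells. Its arguments: {"type":"object","properties":{"plan":{"type":"string"},"hand":{"type":"number"},"grip_force":{"type":"number"}},"required":["plan"]}

```bash
mkdir -p pics; cat > h.py <<'E'
import numpy as np, cv2
from scipy.spatial.transform import Rotation as R
from bench import r, eyes, ticket
def grab(n):
    o=r.get_obs(); im,d=eyes.grab_frame(n); c=eyes.calibration(n)
    if n=="wrist":
        T=np.eye(4);T[:3,:3]=R.from_rotvec(o["orientation"]).as_matrix();T[:3,3]=o["tcp_pos"]
        T=T@np.array(c["tool_from_camera"])
    else:
        T=np.eye(4);a=np.array(c["attitude"],float)
        T[:3,:3]=a if a.shape==(3,3) else R.from_rotvec(a).as_matrix();T[:3,3]=c["origin"]
    return im,d,c,T
def rays(c,T,uv):
    uv=np.atleast_2d(uv).astype(float);f=192/np.tan(np.radians(c["fov_y"])/2)
    p=(uv-[c["cx"],c["cy"]])/f;q=p.copy()
    for _ in range(20): q=p/(1+c["k1"]*(q**2).sum(1,keepdims=True))
    return np.c_[q[:,0],-q[:,1],-np.ones(len(q))]
def pts(d,c,T,uv):
    uv=np.atleast_2d(uv).astype(int);k=rays(c,T,uv)*d[uv[:,1],uv[:,0]][:,None]
    return k@T[:3,:3].T+T[:3,3]
def onplane(c,T,uv,z):
    k=rays(c,T,uv)@T[:3,:3].T; return T[:3,3]+k*((z-T[2,3])/k[:,2])[:,None]
E
python3 - <<'E'
from h import *
for n in("scene","top","wrist"):
    c=eyes.calibration(n);print(n,c)
    im,d,c,T=grab(n);cv2.imwrite(f"pics/{n}.png",im[...,::-1]);np.savez(f"{n}.npz",im=im,d=d,T=T)
a=[cv2.imread(f"pics/{n}.png") for n in("scene","top")]
print(r.get_obs())
E
```

```text
scene {'fov_y': 43.62143007751418, 'cx': 257.17927446070365, 'cy': 194.6964170369301, 'k1': -0.060028721807112086, 'origin': array([-0.25723232, -0.92583669,  1.11994508]), 'attitude': array([ 0.85668593, -0.31816852, -0.62540842])}
top {'fov_y': 52.195048133771955, 'cx': 254.82213599130108, 'cy': 190.67780812336892, 'k1': -0.03072764889039656, 'origin': array([0.4168904 , 0.04166006, 1.35210465]), 'attitude': array([ 0.09423811, -0.06234013, -1.57184837])}
wrist {'fov_y': 67.82365900422312, 'cx': 256.85843944174655, 'cy': 186.9149339582056, 'k1': -0.05188843151637695, 'tool_from_camera': array([[ 2.22451794e-04,  9.46292033e-01,  3.23313067e-01,
         8.30395692e-02],
       [ 9.99999273e-01, -5.93787233e-04,  1.04989415e-03,
         1.06077954e-04],
       [ 1.18548564e-03,  3.23312598e-01, -9.46291477e-01,
        -1.58841484e-01],
       [ 0.00000000e+00,  0.00000000e+00,  0.00000000e+00,
         1.00000000e+00]])}
{'clock': 0.15, 'joints': array([-1.41107578,  0.47762929,  0.02235207,  1.55618815, -0.01149021,
        1.10927955, -0.08311266]), 'qvel': array([-1.68343036e-04, -2.16268407e-03, -1.22680984e-03, -3.63430501e-03,
        4.62689798e-04,  6.26815331e-06,  1.21815071e-03]), 'tau': array([ 2.31029371e-03, -5.96920180e+01,  1.60983872e+00, -2.81488270e+01,
        1.26239556e-02,  6.55973243e-03,  4.92425769e-06]), 'tcp_pos': array([0.17851627, 0.65049301, 0.21505167]), 'orientation': array([-4.19417136e-01, -3.11339144e+00,  2.15804825e-03]), 'contact_force': array([-0.86611994,  0.14626672,  0.84967469]), 'moment': array([ 0.02217614,  0.01157212, -0.02404944]), 'gripper_force': 0.0, 'grip_width': 0.08546576674018122}
```

View pics/scene.png

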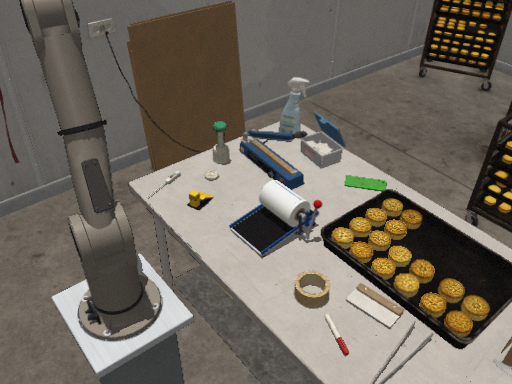

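View pics/top.png

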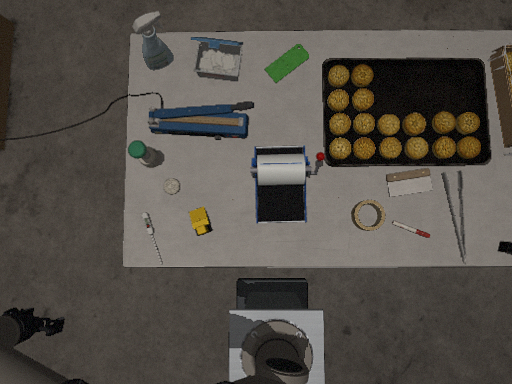

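The scene and top views show the roll at top (281,170), the deck's low end at (280,220), the red knob at (320,156), the chock at (200,220), and the tape roll at (369,215). The press mould is at (145,152).

```bash
python3 - <<'E'
from h import *
out=[]
for n,box in(("top",(175,195,225,245)),("scene",(175,175,225,220))):
    z=np.load(n+".npz");im,d,T=z["im"],z["d"],z["T"];c=eyes.calibration(n)
    hs=cv2.cvtColor(im,cv2.COLOR_RGB2HSV);H,S,V=[hs[...,i].astype(int) for i in range(3)]
    def show(name,m,box):
        mm=np.zeros_like(m);x0,y0,x1,y1=box;mm[y0:y1,x0:x1]=m[y0:y1,x0:x1]
        v,u=np.nonzero(mm);P=pts(d,c,T,np.c_[u,v]);print(n,name,len(u),"uv",u.mean().round(1),v.mean().round(1),"med",np.median(P,0).round(4),"lo",np.percentile(P,3,0).round(3),"hi",np.percentile(P,97,0).round(3));return P
    show("yellow",(H>18)&(H<32)&(S>150)&(V>80),box)
    rb=(305,145,330,168) if n=="top" else (308,195,326,213)
    show("red",((H<8)|(H>172))&(S>150)&(V>60),rb)
    sb=(245,140,318,228) if n=="top" else (225,175,325,255)
    P=show("blue",(H>100)&(H<125)&(S>120)&(V>40),sb)
    np.save(n+"_blue.npy",P)
    Q=show("white",(S<40)&(V>150),(245,145,318,192) if n=="top" else (255,178,315,230))
    K=show("deck",(V<50),sb); K=K[(K[:,2]>.005)&(K[:,2]<.06)]
    A=np.c_[K[:,:2],np.ones(len(K))];s=np.linalg.lstsq(A,K[:,2],rcond=None)[0];print("plane",s,np.degrees(np.arctan(np.hypot(*s[:2]))),"updir deg",np.degrees(np.arctan2(s[1],s[0])))
    if n=="top":
        Qh=Q[Q[:,2]>.1];rc=cv2.minAreaRect(Qh[:,:2].astype(np.float32)*1000);print("roll rect",rc)
        rc=cv2.minAreaRect(P[P[:,2]>.01][:,:2].astype(np.float32)*1000);print("blue rect",rc)
    b=box;crop=im[b[1]:b[3],b[0]:b[2]];out.append(cv2.resize(crop,(390,390),interpolation=cv2.INTER_CUBIC))
    if n=="scene":
        out.append(cv2.resize(im[165:255,225:330],(390,390),interpolation=cv2.INTER_CUBIC)); 
cv2.imwrite("pics/crop.png",np.hstack(out[:2])[...,::-1])
E
```

```text
top yellow 360 uv 199.1 219.8 med [0.4504 0.2548 0.0294] lo [0.41  0.231 0.006] hi [0.489 0.287 0.067]
top red 49 uv 320.1 156.2 med [ 0.6428 -0.1352  0.1571] lo [ 0.633 -0.147  0.15 ] hi [ 0.652 -0.126  0.16 ]
top blue 186 uv 277.0 181.0 med [0.5706 0.0614 0.0416] lo [ 0.453 -0.105  0.017] hi [0.688 0.076 0.102]
top white 825 uv 281.0 166.9 med [ 0.61   -0.0159  0.1345] lo [ 0.585 -0.085  0.051] hi [0.697 0.053 0.141]
top deck 2007 uv 280.1 194.5 med [ 0.5211 -0.0169  0.0242] lo [ 0.453 -0.094  0.013] hi [0.688 0.058 0.05 ]
plane [ 0.14019523  0.00176056 -0.04887058] 7.981202133941105 updir deg 0.7194774195692804
roll rect ((530.8101806640625, -15.149513244628906), (227.09762573242188, 147.80235290527344), 0.3717077374458313)
blue rect ((555.8680419921875, -15.51214599609375), (277.8057861328125, 186.06398010253906), 0.0747404620051384)
scene yellow 197 uv 197.5 197.5 med [0.4225 0.2388 0.0322] lo [0.405 0.226 0.006] hi [0.484 0.273 0.064]
scene red 47 uv 317.2 203.6 med [ 0.6392 -0.1436  0.1525] lo [ 0.081 -0.632  0.141] hi [ 0.65  -0.132  0.755]
scene blue 551 uv 282.7 206.9 med [0.6373 0.0629 0.0363] lo [ 0.451 -0.11   0.015] hi [0.801 0.146 0.073]
scene white 1493 uv 284.3 194.2 med [0.6143 0.0192 0.1094] lo [ 0.567 -0.089 -0.005] hi [0.85  0.215 0.138]
scene deck 1519 uv 266.0 227.3 med [ 0.5268 -0.0229  0.0228] lo [ 0.455 -0.112  0.011] hi [0.642 0.058 0.056]
plane [ 0.10961193 -0.033612   -0.03546427] 6.5403841166572665 updir deg -17.047919986410584
```

View pics/crop.png

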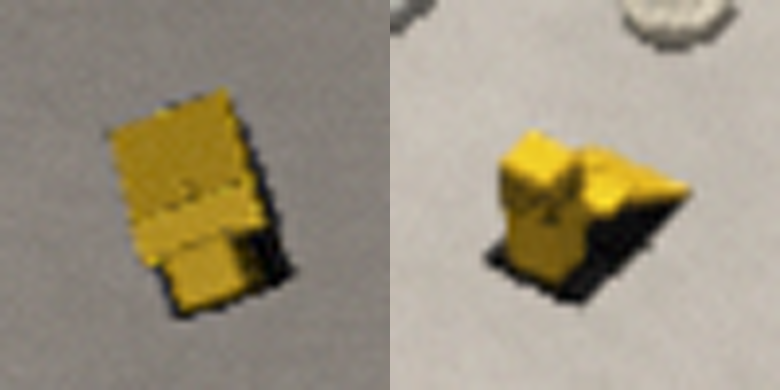

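The crop shows the chock with its nose up and slightly left at about (168,110), and its post at (205,270). That makes its yaw about +19°.

>>> arm_command(plan="-0.035 -0.032 0 0;-0.035 -0.032 0 0;-0.035 -0.032 0 0;-0.035 -0.032 0 0;-0.035 -0.032 0 0;-0.035 -0.032 0 0;-0.035 -0.032 0 0;-0.035 -0.032 0 0;-0.035 -0.032 0 0;-0.035 -0.032 0 0;0 0 0 -8.75;0 0 0 -8.75;0 0 0 -8.75;0 0 0 -8.75;0 0 0 0")

```text
clock: 2.02
tcp_pos: [0.4313, 0.2496, 0.2156]
orientation: [0.534, -3.096, 0.0]
contact_force: [-0.3, -0.1, 0.6]
grip_width: 0.0854
gripper_force: 0.0
```

```bash
cat > look.py <<'E'
from h import *
import sys
o=r.get_obs();print(o["clock"],o["tcp_pos"].round(4),"toolx deg",np.degrees(np.arctan2(*R.from_rotvec(o["orientation"]).as_matrix()[[1,0],0])).round(2),o["contact_force"].round(2))
im,d,c,T=grab("wrist");cv2.imwrite(sys.argv[1],im[...,::-1])
hs=cv2.cvtColor(im,cv2.COLOR_RGB2HSV);H,S,V=[hs[...,i].astype(int) for i in range(3)]
v,u=np.nonzero((H>15)&(H<34)&(S>140)&(V>60)&(d>0));P=pts(d,c,T,np.c_[u,v])
for lo,hi in((-.01,1),(float(sys.argv[2]),float(sys.argv[3]))):
    Q=P[(P[:,2]>lo)&(P[:,2]<hi)];rc=cv2.minAreaRect(Q[:,:2].astype(np.float32)*1000)
    print(len(Q),"z",np.percentile(Q[:,2],[2,50,98]).round(4),np.round(rc[0],1),np.round(rc[1],1),round(rc[2],1))
np.savez("w.npz",P=P,uv=np.c_[u,v],im=im,d=d,T=T)
E
python3 look.py pics/w1.png .055 .075
```

```text
2.025 [0.4313 0.2496 0.2156] toolx deg -160.43 [-0.29 -0.08  0.57]
2277 z [0.005  0.0339 0.0634] [510.2 160.2] [ 96.2 289. ] 31.2
605 z [0.057  0.0621 0.064 ] [419.3 246.2] [26.3 29.6] 20.4
```

View pics/w1.png

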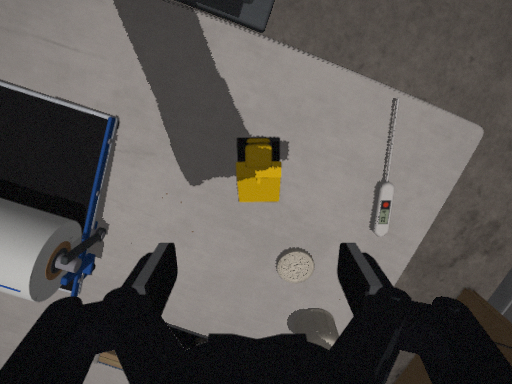

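The wrist view shows the chock nose down at (258,200), the post at (258,152) and black base flanks at (243,150). Its sides are aligned with the fingers.

```bash
python3 - <<'E'
from h import *
z=np.load("w.npz");c=eyes.calibration("wrist")
print(pts(z["d"],c,z["T"],[(242,147),(242,155),(277,147),(277,155),(258,152),(258,172),(258,195)]).round(3))
P=z["P"];P=P[(P[:,2]<.08)&(np.hypot(P[:,0]-.44,P[:,1]-.25)<.08)];rc=cv2.minAreaRect(P[:,:2].astype(np.float32)*1000);print(rc)
E
```

```text
[[0.427 0.227 0.004]
 [0.436 0.23  0.006]
 [0.411 0.27  0.006]
 [0.421 0.274 0.004]
 [0.414 0.244 0.063]
 [0.443 0.255 0.036]
 [0.48  0.268 0.011]]
((449.1906433105469, 258.6845703125), (91.5057373046875, 57.60611343383789), 19.383840560913086)
```

>>> arm_command(plan="0.0124 0.0008 0 -0.8;0 0 0.055 0;0 0 0.055 0;0 0 0.035 0;0 0 0.02 0;0 0 0.0086 0;0 0 0 0")

```text
clock: 2.95
tcp_pos: [0.4191, 0.2463, 0.0423]
orientation: [0.557, -3.091, 0.0]
contact_force: [-0.6, -0.8, 0.2]
grip_width: 0.0856
gripper_force: 0.0
```

>>> arm_command(plan="0 0 0 0;0 0 0 0;0 0 0 0;0 0 0 0;0 0 0 0;0 0 0 0;0 0 0 0", hand=1, grip_force=40)

```text
clock: 3.82
tcp_pos: [0.4197, 0.2468, 0.0428]
orientation: [-0.558, 3.091, 0.001]
contact_force: [-1.3, 0.1, 6.5]
grip_width: 0.0282
gripper_force: 39.2
```

>>> arm_command(plan="0 0 -0.04 0;0 0 -0.04 0;0 0 -0.04 0;0 0 0 10;0 0 0 10;-0.008 -0.0525 0 0;-0.008 -0.0525 0 0;-0.008 -0.0525 0 0;-0.008 -0.0525 0 0;-0.008 -0.0525 0 0;0 0 0 0;0 0 0 0")

```text
clock: 5.32
tcp_pos: [0.4612, -0.0156, 0.1619]
orientation: [0.012, -3.141, -0.0]
contact_force: [-0.2, 0.1, -1.6]
grip_width: 0.028
gripper_force: 40.4
```

```bash
python3 look.py pics/w2.png .1 .3; python3 - <<'E'
from h import *
for n in("wrist","top"):
    im,d,c,T=grab(n)
    hs=cv2.cvtColor(im,cv2.COLOR_RGB2HSV);H,S,V=[hs[...,i].astype(int) for i in range(3)]
    def P(m):
        v,u=np.nonzero(m&(d>0));return pts(d,c,T,np.c_[u,v])
    B=P((H>100)&(H<125)&(S>120)&(V>30));B=B[(B[:,0]>.4)&(B[:,0]<.58)&(B[:,2]<.07)&(B[:,2]>.01)]
    for s in(1,-1):
        b=B[(s*(B[:,1]+.0155)>.06)&(s*(B[:,1]+.0155)<.095)]
        if len(b)>5: print(n,"rail",len(b),np.polyfit(b[:,0],b[:,1],1).round(4),np.median(b,0).round(4),b[:,0].min().round(4))
    W=P((S<45)&(V>140));W=W[(W[:,2]>.06)&(abs(W[:,1]+.0155)<.1)&(W[:,0]<.72)&(W[:,0]>.55)]
    # circle fit in xz, R=50
    from scipy.optimize import least_squares
    W2=W[abs(W[:,1]+.0155)<.06]
    f=least_squares(lambda p:np.hypot(W2[:,0]-p[0]-p[2]*(W2[:,1]+.0155),W2[:,2]-p[1])-.05,[.62,.09,0],loss="soft_l1",f_scale=.002);print(n,"roll",f.x.round(4),len(W2),"y",np.percentile(W[:,1],[.5,99.5]).round(4))
    K=P(V<60);K=K[(K[:,2]>.008)&(K[:,2]<.06)&(abs(K[:,1]+.0155)<.065)&(K[:,0]<.56)]
    if len(K)>50:
        A=np.c_[K[:,:2],np.ones(len(K))];
        for _ in range(3):
            s=np.linalg.lstsq(A,K[:,2],rcond=None)[0];k=abs(A@s-K[:,2])<.003;A,K=A[k],K[k]
        print(n,"deck",s.round(4),len(K),K[:,0].min())
E
```

```text
5.325 [ 0.4612 -0.0156  0.1619] toolx deg -179.57 [-0.17  0.14 -1.56]
7073 z [0.0288 0.1407 0.1826] [ 648.1 -178.9] [191.3 524.4] 38.1
4693 z [0.1253 0.1709 0.1829] [493.1 -36.7] [92.4 83.5] 3.0
wrist rail 736 [0.022  0.0527] [0.5048 0.0637 0.0336] 0.4406
wrist rail 691 [ 0.0211 -0.1095] [ 0.5072 -0.0985  0.0342] 0.4447
wrist roll [ 0.6149  0.0869 -0.0223] 2503 y [-0.0898  0.0586]
wrist deck [ 0.1404  0.0018 -0.0495] 5589 0.44846921036262677
top rail 49 [0.021  0.0523] [0.5137 0.0642 0.0327] 0.4434
top rail 7 [ 0.1376 -0.1763] [ 0.566  -0.0997  0.0453] 0.5596
top roll [ 0.6141  0.0873 -0.0211] 774 y [-0.0884  0.0593]
top deck [-0.0212 -0.0751  0.0384] 104 0.0548340723942814
```

View pics/w2.png

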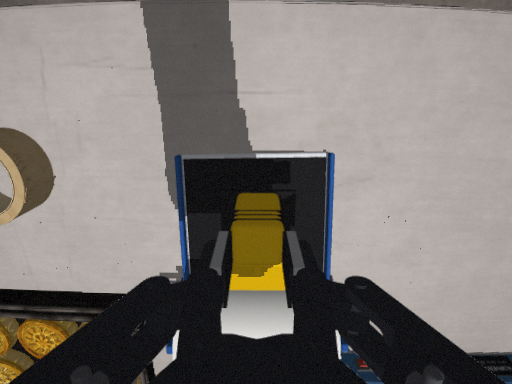

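The wrist view shows the held chock square between the rails, with the deck running from (185,155) to (330,155) and the roll ahead. The stand's yaw is about 1.2°, and the roll axis is at x≈0.615, y≈-0.015.

>>> arm_command(plan="-0.007 -0.002 0 -0.8;0 0 0.04 0;0 0 0.035 0;0 0 0.01 0;0 0 0.004 0;0 0 0 0")

```text
clock: 6.22
tcp_pos: [0.4695, -0.0177, 0.074]
orientation: [-0.035, 3.14, 0.0]
contact_force: [-0.4, 0.5, -2.6]
grip_width: 0.0279
gripper_force: 40.4
```

>>> arm_command(plan="0 0 0.002 0;0 0 0.002 0;0 0 0.002 0;0 0 0.002 0;0 0 0 0", grip_force=20)

```text
clock: 6.85
tcp_pos: [0.4661, -0.0177, 0.0648]
orientation: [0.034, -3.137, -0.001]
contact_force: [-7.6, 0.5, 7.4]
grip_width: 0.0279
gripper_force: 41.3
```

>>> arm_command(plan="0 0 0.002 0;0 0 0.002 0;0 0 0.001 0;0 0 0 0")

```text
clock: 7.35
tcp_pos: [0.4635, -0.0175, 0.0595]
orientation: [0.035, -3.132, -0.002]
contact_force: [-13.3, 1.2, 12.9]
grip_width: 0.0283
gripper_force: 43.8
```

>>> arm_command(plan="0 0 0 0;0 0 0 0;0 0 0 0;0 0 0 0", hand=-0.2)

```text
clock: 7.85
tcp_pos: [0.469, -0.0178, 0.0603]
orientation: [-0.034, 3.141, -0.0]
contact_force: [-0.0, 0.2, -0.7]
grip_width: 0.0513
gripper_force: 0.0
```

```bash
python3 - <<'E'
from h import *
o=r.get_obs();print(o["tcp_pos"].round(4),o["contact_force"].round(2),o["grip_width"])
for n in("top","wrist"):
    im,d,c,T=grab(n);hs=cv2.cvtColor(im,cv2.COLOR_RGB2HSV);H,S,V=[hs[...,i].astype(int) for i in range(3)]
    v,u=np.nonzero((H>15)&(H<34)&(S>140)&(V>60)&(d>0));P=pts(d,c,T,np.c_[u,v]);Q=P[(P[:,0]>.4)&(P[:,0]<.62)&(abs(P[:,1]+.017)<.05)&(P[:,2]<.12)&(P[:,2]>.0)]
    print(n,len(Q),cv2.minAreaRect(Q[:,:2].astype(np.float32)*1000),Q.min(0).round(4),Q.max(0).round(4))
cv2.imwrite("pics/w3.png",im[...,::-1])
E
```

```text
[ 0.469  -0.0178  0.0603] [-0.01  0.19 -0.65] 0.051265726454462174Traceback (most recent call last):
  File "<stdin>", line 6, in <module>
    return umr_minimum(a, axis, None, out, keepdims, initial, where)
ValueError: zero-size array to reduction operation minimum which has no identity
```

```bash
python3 - <<'E'
from h import *
im,d,c,T=grab("wrist");hs=cv2.cvtColor(im,cv2.COLOR_RGB2HSV);H,S,V=[hs[...,i].astype(int) for i in range(3)]
m=(H>15)&(H<34)&(S>140)&(V>40)&(d>0);m[:, :150]=0;m[:,370:]=0
v,u=np.nonzero(m);P=pts(d,c,T,np.c_[u,v]);print(len(P),P.min(0).round(4),P.max(0).round(4),np.median(P,0).round(4))
Q=P[P[:,2]>.065]
if len(Q): print(len(Q),cv2.minAreaRect(Q[:,:2].astype(np.float32)*1000),np.polyfit(Q[:,0],Q[:,2],1))
cv2.imwrite("pics/w3.png",im[...,::-1])
E
```

```text
7132 [ 0.4481 -0.0504  0.0188] [0.5493 0.0172 0.0801] [ 0.4874 -0.0174  0.0534]
2404 ((461.2701110839844, -17.99310874938965), (26.2740478515625, 30.346763610839844), 2.3325107097625732) [ 0.25280972 -0.03969374]
```

View pics/w3.png

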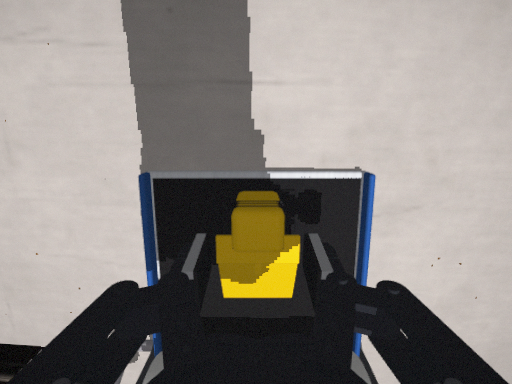

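The wrist view shows the chock flat on the deck and square, with the post at (258,225) between the pads. I regrip it centred.

>>> arm_command(plan="0.0055 0 0 0;0 0 0 0")

```text
clock: 8.2
tcp_pos: [0.4624, -0.018, 0.0601]
orientation: [0.034, -3.141, -0.0]
contact_force: [0.3, 0.7, 0.6]
grip_width: 0.0513
gripper_force: 0.0
```

>>> arm_command(plan="0 0 0 0;0 0 0 0;0 0 0 0;0 0 0 0;0 0 0 0", hand=1, grip_force=40)

```text
clock: 8.82
tcp_pos: [0.4632, -0.0176, 0.0604]
orientation: [-0.035, 3.141, 0.001]
contact_force: [-1.2, 2.1, 6.3]
grip_width: 0.0275
gripper_force: 39.3
```

>>> arm_command(plan="-0.008 0 -0.0011 0;-0.008 0 -0.0011 0;-0.008 0 -0.0011 0;-0.008 0 -0.0011 0;-0.008 0 -0.0011 0;0 0 0 0;0 0 0 0")

```text
clock: 9.7
tcp_pos: [0.4851, -0.0173, 0.0623]
orientation: [0.033, -3.107, -0.003]
contact_force: [-38.0, 2.4, 31.7]
grip_width: 0.0273
gripper_force: 54.6
```

>>> arm_command(plan="0.01 0 -0.004 0;0.005 0 -0.005 0;0 0 -0.004 0;0 0 0 0")

```text
clock: 10.2
tcp_pos: [0.4893, -0.0174, 0.0792]
orientation: [-0.034, 3.139, -0.0]
contact_force: [-0.1, 0.2, -1.5]
grip_width: 0.0271
gripper_force: 52.5
```

```bash
cat > ck.py <<'E'
from h import *
o=r.get_obs();print(o["clock"],o["tcp_pos"].round(4),o["contact_force"].round(2))
im,d,c,T=grab("wrist");hs=cv2.cvtColor(im,cv2.COLOR_RGB2HSV);H,S,V=[hs[...,i].astype(int) for i in range(3)]
m=(H>15)&(H<34)&(S>140)&(V>40)&(d>0);m[:, :150]=0;m[:,370:]=0
v,u=np.nonzero(m);P=pts(d,c,T,np.c_[u,v]);print(len(P),P.min(0).round(4),P.max(0).round(4))
Q=P[P[:,2]>P[:,2].max()-.012]
print(len(Q),cv2.minAreaRect(Q[:,:2].astype(np.float32)*1000),np.polyfit(Q[:,0],Q[:,2],1),np.median(Q,0))
im,d,c,T=grab("scene");cv2.imwrite("pics/s.png",cv2.resize(im[165:255,215:335],(720,540),interpolation=cv2.INTER_CUBIC)[...,::-1])
E
python3 ck.py
```

```text
10.2 [ 0.4893 -0.0174  0.0792] [-0.08  0.2  -1.53]
5412 [ 0.4626 -0.054   0.0223] [0.5609 0.0188 0.1158]
21 ((489.7049865722656, -20.888023376464844), (21.791845321655273, 33.796321868896484), 1.2891018390655518) [ 0.21954474 -0.00039568] [ 0.49720529 -0.00403945  0.10878735]
```

View pics/s.png

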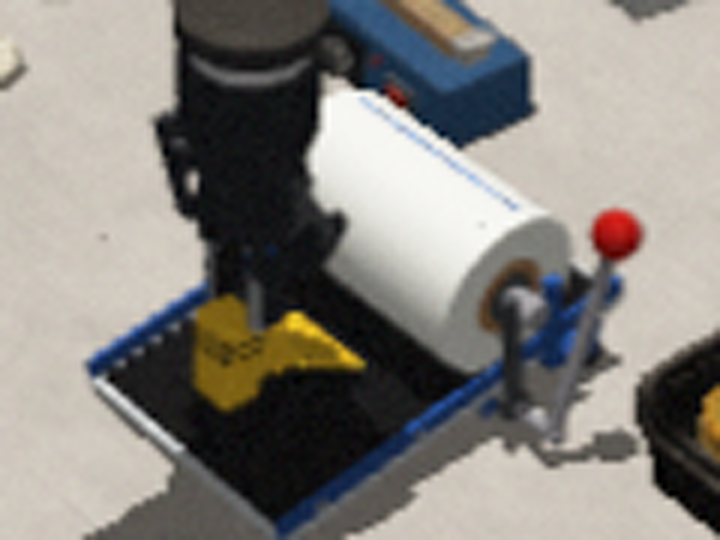

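The scene crop shows the held chock just above the deck, nose at (360,360), well short of the roll. The keeper is still closed. I'll carry it slightly lifted, since the deck rubber grips hard.

>>> arm_command(plan="-0.01 0 0.003 0;-0.005 0 0.003 0;-0.003 0 0.002 0;0 0 0 0")

```text
clock: 10.8
tcp_pos: [0.5019, -0.0174, 0.0695]
orientation: [0.034, -3.132, -0.0]
contact_force: [-9.7, -1.2, 7.5]
grip_width: 0.027
gripper_force: 53.1
```

>>> arm_command(plan="0.004 0 0 0;0 0 0.002 0;0 0 0 0")

```text
clock: 11.18
tcp_pos: [0.5003, -0.0174, 0.0681]
orientation: [0.034, -3.138, 0.0]
contact_force: [-6.1, -0.8, 4.2]
grip_width: 0.0269
gripper_force: 52.7
```

>>> arm_command(plan="0 0 0 0;0 0 0 0;0 0 0 0;0 0 0 0;0 0 -0.03 0;0 0 -0.04 0;0.02 0 -0.03 0;0.03 0 0 0;0 0 0 0;0 0 0 0", hand=-0.2)

```text
clock: 12.42
tcp_pos: [0.4528, -0.018, 0.1689]
orientation: [-0.035, 3.14, 0.0]
contact_force: [-0.1, -0.3, 0.6]
grip_width: 0.0511
gripper_force: 0.0
```

```bash
cat > ck2.py <<'E'
from h import *
o=r.get_obs();print(o["clock"],o["tcp_pos"].round(4),o["contact_force"].round(2))
im,d,c,T=grab("wrist");cv2.imwrite("pics/w4.png",im[...,::-1]);hs=cv2.cvtColor(im,cv2.COLOR_RGB2HSV);H,S,V=[hs[...,i].astype(int) for i in range(3)]
m=(H>15)&(H<34)&(S>140)&(V>40)&(d>0)
v,u=np.nonzero(m);P=pts(d,c,T,np.c_[u,v]);P=P[(abs(P[:,1]+.017)<.045)&(P[:,0]<.62)&(P[:,2]>.01)&(P[:,2]<.1)];print(len(P),P.min(0).round(4),P.max(0).round(4))
Q=P[P[:,2]>P[:,2].max()-.010]
print("post top",len(Q),cv2.minAreaRect(Q[:,:2].astype(np.float32)*1000),np.polyfit(Q[:,0],Q[:,2],1),np.median(Q,0).round(4))
print("all",cv2.minAreaRect(P[:,:2].astype(np.float32)*1000))
im,d,c,T=grab("top");hs=cv2.cvtColor(im,cv2.COLOR_RGB2HSV);H,S,V=[hs[...,i].astype(int) for i in range(3)]
from scipy.optimize import least_squares
v,u=np.nonzero((S<45)&(V>140)&(d>0));W=pts(d,c,T,np.c_[u,v]);W=W[(W[:,2]>.06)&(W[:,2]<.15)&(abs(W[:,1]+.0155)<.06)&(W[:,0]<.72)&(W[:,0]>.55)]
if len(W)>20:print("roll",least_squares(lambda p:np.hypot(W[:,0]-p[0]-p[2]*(W[:,1]+.0155),W[:,2]-p[1])-.05,[.62,.09,0],loss="soft_l1",f_scale=.002).x.round(4),len(W))
E
python3 ck2.py
```

```text
12.425 [ 0.4528 -0.018   0.1689] [-0.09 -0.33  0.56]
3161 [ 0.469  -0.0496  0.0213] [0.5704 0.0139 0.0831]
post top 819 ((481.800048828125, -18.920053482055664), (25.1256160736084, 30.046323776245117), 1.5116345882415771) [ 0.18225045 -0.00794465] [ 0.4807 -0.0191  0.0801]
all ((519.6885375976562, -17.841720581054688), (63.533592224121094, 101.40433502197266), 89.66803741455078)
roll [ 0.6141  0.0874 -0.0237] 780
```

View pics/w4.png

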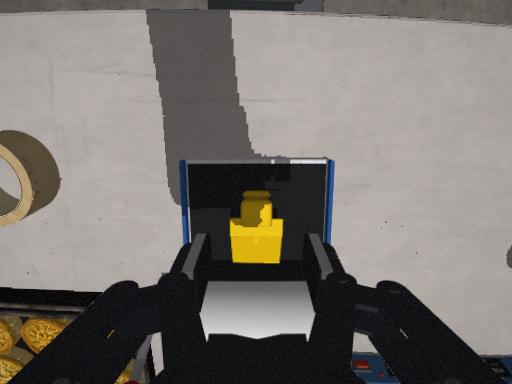

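The wrist view shows the chock flat and square on the deck, nose edge at (256,262), post at (257,207). It had slipped in the pads. I'll regrip lower and harder, which locks its pitch to the deck's.

>>> arm_command(plan="-0.0326 -0.0003 0 0;0 0 0.05 0;0 0 0.04 0;0 0 0.02 0;0 0 0.009 0;0 0 0 0")

```text
clock: 13.28
tcp_pos: [0.4849, -0.0178, 0.0494]
orientation: [0.034, -3.141, 0.0]
contact_force: [-0.2, 0.2, -0.1]
grip_width: 0.0512
gripper_force: 0.0
```

>>> arm_command(plan="0 0 0 0;0 0 0 0;0 0 0 0;0 0 0 0;0 0 0 0;0 0 0 0", hand=1, grip_force=110)

```text
clock: 14.02
tcp_pos: [0.4857, -0.0178, 0.051]
orientation: [-0.034, 3.139, 0.001]
contact_force: [-1.5, -1.3, 4.6]
grip_width: 0.0274
gripper_force: 108.4
```

>>> arm_command(plan="0 0 -0.002 0;0 0 -0.002 0;0 0 0 0;0 0 0 0")

```text
clock: 14.52
tcp_pos: [0.4846, -0.0177, 0.0536]
orientation: [0.035, -3.141, -0.0]
contact_force: [-0.0, -0.3, -1.0]
grip_width: 0.0271
gripper_force: 108.6
```

>>> arm_command(plan="-0.006 0 -0.001 0;-0.006 0 -0.0008 0;-0.006 0 -0.0008 0;-0.006 0 -0.0008 0;0 0 0 0;0 0 0 0")

```text
clock: 15.28
tcp_pos: [0.5084, -0.0173, 0.057]
orientation: [0.034, -3.141, 0.0]
contact_force: [-0.1, 0.1, -2.3]
grip_width: 0.0269
gripper_force: 108.6
```

>>> arm_command(plan="0 0 0.001 0;0 0 0.001 0;0 0 0 0;0 0 0 0")

```text
clock: 15.78
tcp_pos: [0.5087, -0.0172, 0.0551]
orientation: [0.034, -3.141, -0.0]
contact_force: [-0.3, -0.1, -1.8]
grip_width: 0.0272
gripper_force: 108.6
```

>>> arm_command(plan="-0.002 0 -0.0003 0;-0.002 0 -0.0003 0;-0.002 0 -0.0003 0;0 0 0 0;0 0 0 0")

```text
clock: 16.4
tcp_pos: [0.5146, -0.0171, 0.056]
orientation: [0.034, -3.141, -0.0]
contact_force: [0.2, 0.3, -2.4]
grip_width: 0.0269
gripper_force: 108.6
```

Still free. I lower until it bears lightly on the deck, then push in small steps.

>>> arm_command(plan="0 0 0.0007 0;0 0 0 0;0 0 0 0")

```text
clock: 16.77
tcp_pos: [0.5146, -0.0171, 0.0553]
orientation: [0.034, -3.141, -0.0]
contact_force: [-1.3, 0.4, -0.4]
grip_width: 0.0272
gripper_force: 108.8
```

>>> arm_command(plan="-0.0015 0 -0.0002 0;-0.0015 0 -0.0002 0;0 0 0 0;0 0 0 0")

```text
clock: 17.27
tcp_pos: [0.5146, -0.0173, 0.0553]
orientation: [0.034, -3.135, -0.0]
contact_force: [-8.6, 0.2, 6.1]
grip_width: 0.0275
gripper_force: 109.7
```

>>> arm_command(plan="0 0 -0.0006 0;0 0 -0.0006 0;0 0 0 0;0 0 0 0")

```text
clock: 17.77
tcp_pos: [0.5181, -0.0169, 0.0569]
orientation: [-0.035, 3.141, -0.0]
contact_force: [-0.0, -0.1, -1.4]
grip_width: 0.0272
gripper_force: 108.6
```

>>> arm_command(plan="-0.001 0 -0.0002 0;-0.001 0 -0.0002 0;0 0 0 0;0 0 0 0")

```text
clock: 18.27
tcp_pos: [0.5195, -0.0169, 0.0572]
orientation: [0.034, -3.141, -0.0]
contact_force: [-0.4, 0.1, -2.9]
grip_width: 0.0272
gripper_force: 108.6
```

>>> arm_command(plan="-0.001 0 -0.0001 0;-0.001 0 -0.0001 0;0 0 0 0;0 0 0 0")

```text
clock: 18.77
tcp_pos: [0.521, -0.0169, 0.0572]
orientation: [0.034, -3.14, -0.0]
contact_force: [-2.9, -0.5, -3.5]
grip_width: 0.0271
gripper_force: 108.7
```

>>> arm_command(plan="-0.001 0 -0.0001 0;-0.001 0 -0.0001 0;0 0 0 0;0 0 0 0")

```text
clock: 19.27
tcp_pos: [0.5215, -0.017, 0.0572]
orientation: [0.034, -3.137, -0.0]
contact_force: [-7.6, 0.5, -0.3]
grip_width: 0.0273
gripper_force: 109.0
```

>>> arm_command(plan="-0.001 0 -0.0001 0;-0.001 0 -0.0001 0;0 0 0 0;0 0 0 0;0 0 0 0;0 0 0 0")

```text
clock: 20.02
tcp_pos: [0.5215, -0.0171, 0.0572]
orientation: [0.034, -3.133, -0.001]
contact_force: [-11.9, -0.1, 2.4]
grip_width: 0.0273
gripper_force: 109.6
```

```bash
python3 - <<'E'
from h import *
from scipy.optimize import least_squares
im,d,c,T=grab("top");hs=cv2.cvtColor(im,cv2.COLOR_RGB2HSV);H,S,V=[hs[...,i].astype(int) for i in range(3)]
v,u=np.nonzero((S<45)&(V>140)&(d>0));W=pts(d,c,T,np.c_[u,v]);W=W[(W[:,2]>.06)&(W[:,2]<.15)&(abs(W[:,1]+.0155)<.06)&(W[:,0]<.72)&(W[:,0]>.55)]
print(len(W),"roll",least_squares(lambda p:np.hypot(W[:,0]-p[0]+.0225*(W[:,1]+.0155),W[:,2]-p[1])-.05,[.62,.09],loss="soft_l1",f_scale=.002).x.round(4))
im,d,c,T=grab("scene");cv2.imwrite("pics/s2.png",cv2.resize(im[165:255,215:335],(720,540),interpolation=cv2.INTER_CUBIC)[...,::-1])
E
```

```text
449 roll [0.6145 0.0874]
```

View pics/s2.png

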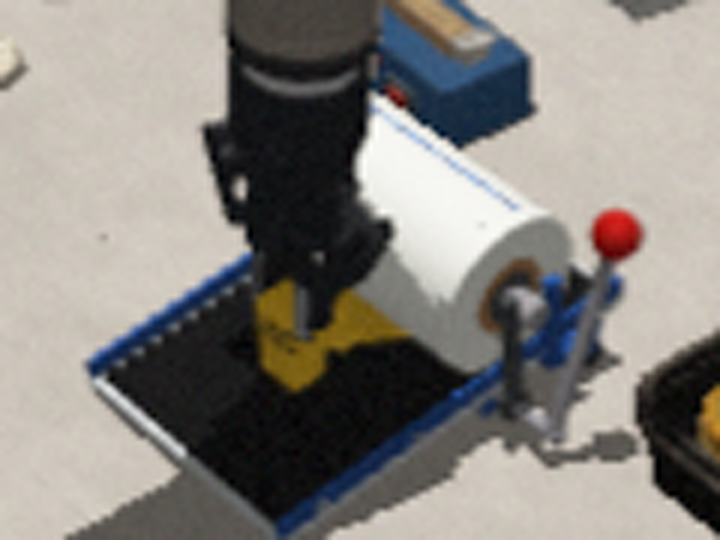

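The scene crop shows the chock square under the roll's low side, nose hidden under it at (420,340), keeper still closed. The roll has hardly moved, so part of the push is lost in deck friction. I ease the downward load.

>>> arm_command(plan="0 0 -0.0006 0;0 0 0 0;0 0 0 0")

```text
clock: 20.5
tcp_pos: [0.5221, -0.017, 0.0576]
orientation: [0.034, -3.134, -0.0]
contact_force: [-10.2, -0.4, 0.6]
grip_width: 0.027
gripper_force: 109.0
```

>>> arm_command(plan="0 0 -0.0006 0;0 0 0 0;0 0 0 0")

```text
clock: 20.88
tcp_pos: [0.5246, -0.0168, 0.0586]
orientation: [0.034, -3.139, -0.0]
contact_force: [-5.1, 0.1, -4.9]
grip_width: 0.0268
gripper_force: 108.7
```

>>> arm_command(plan="-0.001 0 -0.0001 0;0 0 0 0;0 0 0 0")

```text
clock: 21.25
tcp_pos: [0.5253, -0.0168, 0.0586]
orientation: [0.034, -3.139, -0.0]
contact_force: [-5.6, 0.3, -6.0]
grip_width: 0.0274
gripper_force: 108.8
```

>>> arm_command(plan="-0.001 0 -0.0001 0;0 0 0 0;0 0 0 0")

```text
clock: 21.62
tcp_pos: [0.5256, -0.0169, 0.0586]
orientation: [0.034, -3.137, -0.0]
contact_force: [-6.1, 0.4, -4.6]
grip_width: 0.0271
gripper_force: 108.9
```

>>> arm_command(plan="-0.001 0 -0.0001 0;0 0 0 0;-0.001 0 -0.0001 0;0 0 0 0;0 0 0 0")

```text
clock: 22.25
tcp_pos: [0.5257, -0.0169, 0.0585]
orientation: [0.034, -3.134, -0.0]
contact_force: [-11.5, -0.4, -0.3]
grip_width: 0.0271
gripper_force: 109.4
```

>>> arm_command(plan="-0.001 0 -0.0002 0;0 0 0 0;0 0 0 0;0 0 0 0;0 0 0 0")

```text
clock: 22.88
tcp_pos: [0.5257, -0.017, 0.0586]
orientation: [0.034, -3.132, -0.001]
contact_force: [-14.7, -0.4, 0.6]
grip_width: 0.0271
gripper_force: 109.6
```

```bash
cat > roll.py <<'E'
from h import *
from scipy.optimize import least_squares
im,d,c,T=grab("top");hs=cv2.cvtColor(im,cv2.COLOR_RGB2HSV);H,S,V=[hs[...,i].astype(int) for i in range(3)]
def f(d,m):
    v,u=np.nonzero(m&(d>0));W=pts(d,c,T,np.c_[u,v]);W=W[(W[:,2]>.06)&(W[:,2]<.15)&(W[:,1]<-.03)&(W[:,1]>-.08)&(W[:,0]<.72)&(W[:,0]>.55)]
    print(len(W),"roll",least_squares(lambda p:np.hypot(W[:,0]-p[0]+.0225*(W[:,1]+.0155),W[:,2]-p[1])-.05,[.62,.09],loss="soft_l1",f_scale=.002).x.round(4))
f(d,(S<45)&(V>140))
z=np.load("top.npz");hs=cv2.cvtColor(z["im"],cv2.COLOR_RGB2HSV);S,V=hs[...,1],hs[...,2];f(z["d"],(S<45)&(V>140))
E
python3 roll.py
```

```text
159 roll [0.617  0.0886]
329 roll [0.6142 0.0872]
```

>>> arm_command(plan="0 0 0.001 0;0 0 0 0;0.0005 0 0.001 0;0 0 0 0;0 0 0 0")

```text
clock: 23.55
tcp_pos: [0.5251, -0.0171, 0.0572]
orientation: [0.034, -3.132, -0.001]
contact_force: [-18.6, -0.4, 9.5]
grip_width: 0.0269
gripper_force: 110.8
```

>>> arm_command(plan="0.001 0 0 0;0.001 0 -0.0005 0;0 0 0 0;0 0 0 0;0 0 0 0")

```text
clock: 24.18
tcp_pos: [0.5254, -0.017, 0.0578]
orientation: [0.034, -3.136, -0.0]
contact_force: [-10.6, -0.8, 0.6]
grip_width: 0.0276
gripper_force: 109.4
```

>>> arm_command(plan="0 0 0 0;0 0 0 0;0 0 0 0;0 0 0 0", hand=-0.2)

```text
clock: 24.68
tcp_pos: [0.529, -0.0168, 0.0585]
orientation: [-0.034, 3.14, 0.0]
contact_force: [-0.2, 0.6, -0.8]
grip_width: 0.051
gripper_force: 0.0
```

>>> arm_command(plan="0 0 -0.02 0;0 0 -0.04 0;0 0 -0.04 0;0.03 0 -0.02 0;0.03 0 0 0;0 0 0 0;0 0 0 0")

```text
clock: 25.55
tcp_pos: [0.469, -0.0179, 0.1785]
orientation: [-0.035, 3.14, 0.0]
contact_force: [0.6, -1.0, 0.2]
grip_width: 0.051
gripper_force: 0.0
```

```bash
python3 roll.py; python3 ck2.py; python3 - <<'E'
from h import *
for n in("top","scene","wrist"):
    im,d,c,T=grab(n);hs=cv2.cvtColor(im,cv2.COLOR_RGB2HSV);H,S,V=[hs[...,i].astype(int) for i in range(3)]
    v,u=np.nonzero(((H<8)|(H>172))&(S>150)&(V>60)&(d>0))
    if not len(u): print(n,"none");continue
    P=pts(d,c,T,np.c_[u,v]);Q=(abs(P[:,0]-.64)<.04)&(abs(P[:,1]+.14)<.03)&(P[:,2]>.11)
    if Q.sum(): print(n,Q.sum(),np.c_[u,v][Q].mean(0),np.median(P[Q],0),P[Q].min(0),P[Q].max(0))
    np.savez("k_"+n,uv=np.c_[u,v][Q].mean(0) if Q.sum() else 0,T=T)
a,b=[np.load(f"k_{n}.npz") for n in("top","scene")]
A=np.zeros((3,3));B=np.zeros(3)
for n,z in(("top",a),("scene",b)):
    k=rays(eyes.calibration(n),z["T"],z["uv"])[0]@z["T"][:3,:3].T;k/=np.linalg.norm(k);M=np.eye(3)-np.outer(k,k);A+=M;B+=M@z["T"][:3,3]
print("knob",np.linalg.solve(A,B))
E
```

```text
323 roll [0.6179 0.0881]
329 roll [0.6142 0.0872]
25.6 [ 0.4692 -0.018   0.1783] [ 0.17 -0.08  0.21]
2382 [ 0.508  -0.0478  0.0273] [0.5926 0.0153 0.0888]
post top 727 ((520.3905639648438, -17.842376708984375), (24.646371841430664, 29.801786422729492), 1.994844913482666) [ 0.1941016  -0.01569116] [ 0.5191 -0.0178  0.0855]
all ((549.762451171875, -15.408119201660156), (63.01051330566406, 83.89493560791016), 88.23592376708984)
roll [ 0.6179  0.0878 -0.0294] 771
top 47 [320.10638298 156.23404255] [ 0.64227007 -0.13495313  0.15706062] [ 0.63217253 -0.14825656  0.1477754 ] [ 0.6529983  -0.12611558  0.16298763]
scene 46 [317.15217391 203.54347826] [ 0.64026955 -0.14323129  0.15192504] [ 0.63178753 -0.15227207  0.14004183] [ 0.65079107 -0.12932515  0.16097649]
wrist 477 [131.99161426 374.04612159] [ 0.63665726 -0.13106641  0.1502212 ] [ 0.63092427 -0.14617238  0.1344213 ] [ 0.6510972  -0.12222045  0.15789867]
knob [ 0.64472315 -0.13748502  0.14586138]
```

>>> arm_command(plan="0 0 -0.035 0;0 0 -0.035 0;-0.0413 -0.0249 0 0;-0.0413 -0.0249 0 0;-0.0413 -0.0249 0 0;-0.0413 -0.0249 0 0;-0.0413 -0.0249 0 0;0 0 0 0;0 0 0 0", hand=1, grip_force=40)

```text
clock: 26.98
tcp_pos: [0.6769, -0.1378, 0.2474]
orientation: [0.034, -3.14, -0.0]
contact_force: [0.1, 0.4, 0.6]
grip_width: 0.0001
gripper_force: 0.0
```

```bash
python3 - <<'E'
from h import *
o=r.get_obs();print(o["tcp_pos"],o["grip_width"])
c=eyes.calibration("scene");T=np.load("k_scene.npz")["T"]
k=rays(c,T,[(307.5,236.7),(317.2,203.5)])@T[:3,:3].T
for y in(-.135,-.139):print((T[:3,3]+k*((y-T[1,3])/k[:,1])[:,None]).round(4))
im,d,c,T=grab("wrist");cv2.imwrite("pics/w5.png",im[...,::-1])
hs=cv2.cvtColor(im,cv2.COLOR_RGB2HSV);H,S,V=[hs[...,i].astype(int) for i in range(3)]
v,u=np.nonzero(((H<8)|(H>172))&(S>150)&(V>60)&(d>0));P=pts(d,c,T,np.c_[u,v]);Q=(abs(P[:,0]-.64)<.04)&(abs(P[:,1]+.14)<.03)&(P[:,2]>.11);P=P[Q];print(len(P),P.min(0),P.max(0))
E
```

```text
[ 0.67690679 -0.13782445  0.24742665] 0.00010395623279711514
[[ 0.6196 -0.135   0.013 ]
 [ 0.648  -0.135   0.1428]]
[[ 0.6152 -0.139   0.0186]
 [ 0.6434 -0.139   0.1477]]
660 [ 0.63282204 -0.14953084  0.12335814] [ 0.65845846 -0.12382836  0.16032643]
```

View pics/w5.png

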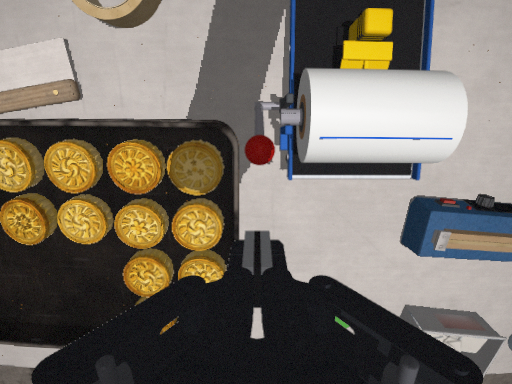

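The wrist view shows the red knob at (260,150), lever foot near (268,103), with the closed fingers behind it at (257,250). The chock is wedged square at the middle of the roll.

>>> arm_command(plan="0 -0.003 0.04 0;0 0 0.04 0;0 0 0.032 0;0 0 0 0;0.006 0 0 0;0.006 0 0 0;0.006 0 0 0;0.006 0 0 0;0 0 0 0")

```text
clock: 28.15
tcp_pos: [0.6568, -0.1418, 0.14]
orientation: [-0.035, 3.133, -0.001]
contact_force: [4.6, 1.3, 12.0]
grip_width: -0.0001
gripper_force: 5.0
```

```bash
cat > kn.py <<'E'
from h import *
print(r.get_obs()["tcp_pos"])
uv={};TT={}
for n in("top","scene"):
    im,d,c,T=grab(n);hs=cv2.cvtColor(im,cv2.COLOR_RGB2HSV);H,S,V=[hs[...,i].astype(int) for i in range(3)]
    v,u=np.nonzero(((H<8)|(H>172))&(S>150)&(V>50)&(d>0));P=pts(d,c,T,np.c_[u,v]);Q=(P[:,0]>.48)&(P[:,0]<.68)&(abs(P[:,1]+.14)<.03)&(P[:,2]>.07)&(P[:,2]<.2)
    if Q.sum():print(n,Q.sum(),np.c_[u,v][Q].mean(0).round(1),P[Q].min(0).round(3),P[Q].max(0).round(3))
    if n=="scene":cv2.imwrite("pics/s3.png",cv2.resize(im[165:255,215:335],(720,540),interpolation=cv2.INTER_CUBIC)[...,::-1])
E
python3 kn.py; python3 roll.py
```

```text
[ 0.65678857 -0.14175799  0.1400484 ]
scene 48 [315.5 204.4] [ 0.624 -0.152  0.141] [ 0.645 -0.13   0.162]
332 roll [0.6179 0.0881]
329 roll [0.6142 0.0872]
```

View pics/s3.png

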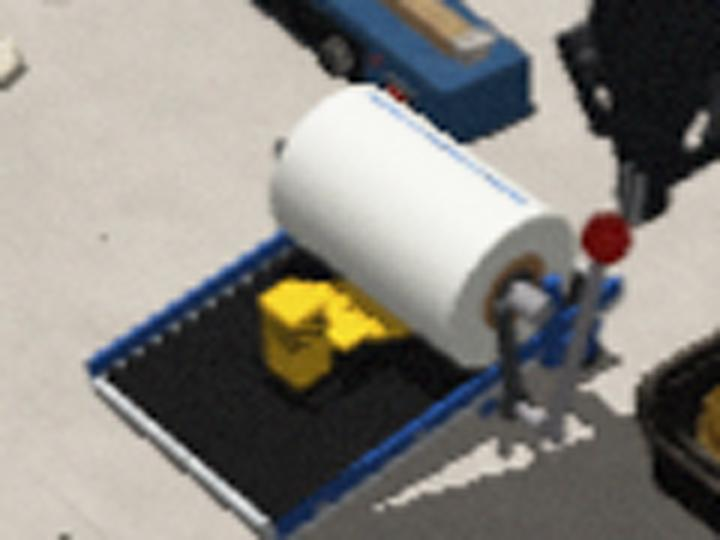

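The scene crop shows the knob at (607,238) already moved a little downhill, with the closed fingers behind it. The chock and roll are steady, so I continue.

>>> arm_command(plan="0.006 0 0 0;0.006 0 0 0;0.006 0 0 0;0.006 0 0 0;0.006 0 0 0;0.006 0 0.001 0;0.006 0 0.002 0;0 0 0 0")

```text
clock: 29.3
tcp_pos: [0.6199, -0.143, 0.143]
orientation: [-0.035, 3.121, -0.0]
contact_force: [0.8, 4.4, 42.3]
grip_width: -0.0003
gripper_force: 16.8
```

```bash
python3 kn.py; python3 roll.py
```

```text
[ 0.61989215 -0.14301823  0.14303814]
scene 48 [308.  208.2] [ 0.59  -0.152  0.14 ] [ 0.609 -0.131  0.165]
339 roll [0.6178 0.0879]
329 roll [0.6142 0.0872]
```

>>> arm_command(plan="0 0 -0.004 0;0 0 -0.004 0;0 0 0 0;0 0 0 0")

```text
clock: 29.95
tcp_pos: [0.6135, -0.1429, 0.1439]
orientation: [-0.034, 3.136, -0.0]
contact_force: [1.7, 0.2, 13.7]
grip_width: -0.0002
gripper_force: 5.9
```

```bash
python3 kn.py; python3 - <<'E'
from h import *
for n in("scene","wrist"):
    im,d,c,T=grab(n);v,u=np.nonzero(d>0);P=pts(d,c,T,np.c_[u,v]);C=im[v,u].astype(int)
    k=(P[:,0]>.57)&(P[:,0]<.67)&(P[:,1]>-.17)&(P[:,1]<-.118)&(P[:,2]>.03)&(P[:,2]<.21)
    P,C=P[k],C[k];red=(C[:,0]>2*C[:,1])&(C[:,0]>60)
    for lo in np.arange(.03,.21,.012):
        q=(P[:,2]>=lo)&(P[:,2]<lo+.012)
        for nm,s in(("red",q&red),("oth",q&~red)):
            if s.sum()>1:print(n,nm,lo.round(3),s.sum(),"x",P[s,0].min().round(3),P[s,0].max().round(3),"y",P[s,1].min().round(3),P[s,1].max().round(3))
E
```

```text
[ 0.61350508 -0.14287828  0.14386118]
scene 49 [306.7 209.2] [ 0.581 -0.153  0.14 ] [ 0.604 -0.129  0.163]
scene oth 0.03 10 x 0.606 0.616 y -0.144 -0.138
scene oth 0.042 9 x 0.606 0.67 y -0.17 -0.137
scene oth 0.054 23 x 0.603 0.668 y -0.17 -0.139
scene oth 0.066 5 x 0.602 0.608 y -0.143 -0.137
scene oth 0.078 9 x 0.599 0.61 y -0.143 -0.136
scene oth 0.09 8 x 0.6 0.605 y -0.145 -0.137
scene oth 0.102 6 x 0.598 0.606 y -0.144 -0.138
scene oth 0.114 9 x 0.595 0.603 y -0.144 -0.138
scene oth 0.126 3 x 0.598 0.6 y -0.144 -0.137
scene red 0.138 13 x 0.584 0.599 y -0.153 -0.13
scene oth 0.138 2 x 0.6 0.609 y -0.152 -0.146
scene red 0.15 36 x 0.584 0.605 y -0.152 -0.129
scene oth 0.15 9 x 0.591 0.609 y -0.153 -0.128
scene red 0.162 3 x 0.59 0.599 y -0.145 -0.137
scene oth 0.162 21 x 0.601 0.618 y -0.158 -0.132
scene oth 0.174 29 x 0.598 0.62 y -0.161 -0.128
scene oth 0.186 23 x 0.599 0.617 y -0.161 -0.137
scene oth 0.198 36 x 0.599 0.626 y -0.168 -0.122
wrist oth 0.03 21 x 0.605 0.609 y -0.142 -0.133
wrist oth 0.042 54 x 0.604 0.669 y -0.17 -0.133
wrist oth 0.054 225 x 0.603 0.67 y -0.17 -0.133
wrist oth 0.066 32 x 0.601 0.605 y -0.142 -0.133
wrist oth 0.078 37 x 0.6 0.605 y -0.142 -0.133
wrist oth 0.09 44 x 0.599 0.604 y -0.142 -0.133
wrist oth 0.102 16 x 0.598 0.6 y -0.141 -0.135
wrist red 0.138 34 x 0.584 0.59 y -0.145 -0.127
wrist oth 0.138 50 x 0.585 0.599 y -0.151 -0.126
wrist red 0.15 1341 x 0.584 0.609 y -0.151 -0.124
wrist oth 0.15 34 x 0.592 0.61 y -0.151 -0.128
wrist red 0.162 251 x 0.591 0.603 y -0.146 -0.132
wrist oth 0.162 392 x 0.602 0.608 y -0.157 -0.13
wrist oth 0.174 688 x 0.602 0.608 y -0.157 -0.13
wrist oth 0.186 967 x 0.602 0.624 y -0.157 -0.13
wrist oth 0.198 1756 x 0.599 0.626 y -0.17 -0.118
```

>>> arm_command(plan="-0.01 0 -0.003 0;-0.015 0 0 0;0 0 0.02 0;0 0 0.02 0;0 0 0 0;0.006 0 0 0;0.006 0 0 0;0 0 0 0")

```text
clock: 31.15
tcp_pos: [0.6242, -0.1424, 0.1049]
orientation: [-0.034, 3.141, 0.0]
contact_force: [-0.6, 0.4, -0.3]
grip_width: -0.0001
gripper_force: 0.0
```

>>> arm_command(plan="0.006 0 0 0;0.006 0 0 0;0.006 0 0 0;0.006 0 0 0;0.006 0 0 0;0.006 0 0 0;0 0 0 0")

```text
clock: 32.02
tcp_pos: [0.5875, -0.143, 0.1042]
orientation: [0.034, -3.14, -0.001]
contact_force: [0.5, -0.6, 0.4]
grip_width: -0.0001
gripper_force: 0.1
```

```bash
python3 kn.py; python3 roll.py
```

```text
[ 0.5874851  -0.14298378  0.10417006]
scene 58 [298.5 215.9] [ 0.547 -0.154  0.132] [ 0.571 -0.132  0.156]
340 roll [0.618 0.088]
329 roll [0.6142 0.0872]
```

Smooth, and the roll is holding. I go on, lowering as the knob descends.

>>> arm_command(plan="0.006 0 0.001 0;0.006 0 0.001 0;0.006 0 0.002 0;0.006 0 0.002 0;0.006 0 0.002 0;0 0 0 0")

```text
clock: 32.92
tcp_pos: [0.5578, -0.1438, 0.0961]
orientation: [0.034, -3.141, -0.0]
contact_force: [2.4, -0.3, -1.8]
grip_width: 0.0001
gripper_force: 1.2
```

```bash
python3 kn.py; python3 roll.py
```

```text
[ 0.55780834 -0.14379363  0.09606965]
scene 54 [291.3 224.2] [ 0.518 -0.155  0.115] [ 0.541 -0.13   0.135]
345 roll [0.6176 0.0878]
329 roll [0.6142 0.0872]
```

>>> arm_command(plan="0.005 0 0.002 0;0.005 0 0.002 0;0 0 0 0")

```text
clock: 33.45
tcp_pos: [0.5548, -0.1438, 0.0945]
orientation: [-0.036, 3.129, -0.003]
contact_force: [14.8, -0.9, -2.4]
grip_width: 0.0003
gripper_force: 7.4
```

>>> arm_command(plan="0.004 0 0.001 0;0 0 0 0;0 0 0 0")

```text
clock: 33.83
tcp_pos: [0.5547, -0.1439, 0.0946]
orientation: [-0.037, 3.122, -0.005]
contact_force: [22.9, -0.1, -4.4]
grip_width: 0.0002
gripper_force: 11.2
```

```bash
python3 kn.py; python3 roll.py
```

```text
[ 0.55472506 -0.14388775  0.09458064]
scene 54 [290.5 225.1] [ 0.516 -0.158  0.113] [ 0.537 -0.127  0.136]
346 roll [0.6178 0.0878]
329 roll [0.6142 0.0872]
```

The keeper is at its stop. I withdraw and check.

>>> arm_command(plan="-0.015 0 0 0;-0.015 0 0 0;-0.01 0 0 0;0 0 -0.04 0;0 0 -0.05 0;0 0 -0.04 0;0 0 0 0;0 0 0 0")

```text
clock: 34.98
tcp_pos: [0.5837, -0.1429, 0.2203]
orientation: [0.034, -3.14, -0.001]
contact_force: [-0.6, -0.7, -0.2]
grip_width: -0.0004
gripper_force: 0.0
```

```bash
python3 kn.py; python3 roll.py; sed -i 's/"wrist"/"top"/' ck2.py; python3 ck2.py
```

```text
[ 0.58373437 -0.14286741  0.22026782]
top 23 [318.4 193.4] [ 0.519 -0.138  0.122] [ 0.541 -0.127  0.138]
scene 52 [290.3 225.2] [ 0.516 -0.154  0.113] [ 0.538 -0.131  0.135]
335 roll [0.6181 0.0879]
329 roll [0.6142 0.0872]
35.125 [ 0.5835 -0.1428  0.2196] [-0.13 -0.65 -0.96]
271 [ 0.5095 -0.0478  0.0207] [0.5718 0.0111 0.0938]
post top 57 ((521.026611328125, -17.44149398803711), (23.00005340576172, 26.044158935546875), 0.10599841922521591) [0.06706707 0.05241551] [ 0.5225 -0.0174  0.0875]
all ((540.4510498046875, -18.58639144897461), (61.57137680053711, 59.40391540527344), 1.0696204900741577)
roll [ 0.6182  0.0879 -0.0235] 818
```

```bash
python3 -c "
from h import *
print(ticket.hand_in())"
```

```text
the job is handed in; nothing more can be done
None
```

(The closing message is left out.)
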